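# Pin the board jig's keeper arm in its yoke

## Task

Swing the board jig's keeper arm in by its red knob until it is fully home between the two ears of the blue yoke. Then take the yellow-headed pin from its black block and pass it down through the upper ear, the arm's eye and the lower ear until its collar sits flat on the yoke, and let go. Never ram the pin: feel for the hole with light pressure and press it in gently; leave the two plugs and the solder reel where they are.

Things in the scene. Friction and masses are not known exactly. Their poses are not given: they have to be found in the camera images.
- jig: Board jig, fixed: aluminium plate 90x165x10 mm carrying ONE unit of blue yoke, board and steel keeper arm. Origin on the table under the nominal hole axis; plate x -45 to 45, y -37 to 127 mm, z up. The unit is bolted through slots: it stands up to 6 mm off nominal along the jig's x and also up to 6 mm along its y, unreported. Never turned; does not move in work. Find the hole by feel or eye.
- jig_hole (a point): NOMINAL centre of the hole's mouth on top of the upper ear, 60 mm above the table, on the plate (so without the unit's unreported offset of up to 6 mm along each jig axis); axes as the jig. Yoke: 44 (x) by 40 (y) mm, flat-topped level ears 10 mm thick at z 24-34 and 50-60 mm, each with a 14 mm through hole; joined by a web at x +22 to +34 mm, top 60 mm; free below down to 16 mm.
- jig_hinge (a point): NOMINAL point on the arm's upright hinge axis, 100 mm to the jig's +y of the hole, 48 mm above the table (same unreported offset as the yoke). Hinge bolt top at 54 mm. Arm 12 mm thick, z 36-48 mm, with a 14 mm eye 100 mm from the hinge axis; red upright knob, 18 mm diameter, z 48-82 mm, 145 mm from the hinge axis.
- keeper_arm (a joint): Arm swing, rad: 0 = fully home on its stop (arm along the jig's -y from the hinge, eye in line with the ears' holes); positive = swung out toward the jig's -x, to 0.75. From the hinge axis the knob lies at x = -145 sin q, y = -145 cos q mm in jig axes. Friction holds it where it is left (about 1.5 N at the knob).
- pin: Loose steel pin, about 80 g, parked upright in its block. Origin at its collar's underside, z up the pin. Below: shank 12 mm diameter, 40 mm long, flat end with 1 mm chamfer. Above: collar 22 mm diameter, 4 mm high, then yellow grip, 16 mm diameter, 4 to 30 mm above the origin. Seated, the origin is 60 mm above the table. Contact force between pin and jig must stay under 40 N.
- pin_block: Fixed black block 50 x 50 x 45 mm with a 14 mm vertical through hole in the middle, in which the pin is parked, its collar on the block's top. Origin in the centre of its underside, z up.
- plug_yellow: Loose yellow plug, 73 x 22 x 17 mm, lying on the table; leave alone. Origin in the centre of its underside.
- plug_green: Loose green plug, 73 x 22 x 17 mm, lying on the table; leave alone. Origin in the centre of its underside.
- solder_reel: Loose reel of solder, 58 mm in diameter, 36 mm high, standing on the table; leave alone. Origin in the centre of its underside.

How it is judged:
By the outcome, as a careful person would: the job done as asked, in the order asked, and still so for the second after the job is handed in, with the robot touching nothing.
It also fails if it takes over 72 s, if anything falls off the work surface, if the arm or the gripper's body presses on something with over 40 N, if the wrist force passes 120 N, or if a joint passes its speed limit or range.

## Robot

A 6-joint arm with a two-finger parallel gripper is mounted at the origin on the work surface; the furniture and walls round the work are solid. World frame = base frame: x ahead of the robot, y to its left, z up, the work surface at z = 0. Lengths are in m, angles in rad, forces in N, time in s.
With the tool pointing down it reaches from about 0.3 to 0.875 m from the base axis. Payload 6.4 kg.
Tool frame: the origin (TCP) lies midway between the tips of the shut fingers; the grasp point (between the pads) lies 19 mm behind it (ctrl.tcp_to_grasp is the distance from the TCP to the grasp point, in m); z points along the fingers, y is the direction in which the jaws open and shut (so a half turn about z gives the same grasp; the last joint's range is limited). The gripper opens to 85 mm and grips with 20 to 120 N. Pads are 22 mm wide; open, the fingers measure 114 mm over their backs; the gripper's body (76 mm by 85 mm) begins 54 mm behind the grasp point. The pads swing forward as they close: fully open they stand 13 mm farther back than shut.
Start: joints at [-1.488, 0.181, 1.607, -0, 1.354, -0.206], TCP at [0.164, -0.551, 0.231] pointing down, gripper open.
Joint ranges: [-2.99, 2.99], [-0.89, 2.07], [0.3, 2.58], [-1.14, 4.28], [0, 2.63], [-3.12, 3.12]. Speed limits (rad/s): [2.57, 2.57, 3.01, 3.14, 3.14, 3.14].

## Interface

Orientations are given as a unit quaternion [w, x, y, z].
In Python, from bench import monitor, imaging, order, spotter, ctrl gives the robot as it stands.
- The arm moves only by the shell command python3 -m pendant 'ROWS'. ROWS is JSON, a list that holds one entry, the list of rows, each a list of 5 numbers: the shift along the world's x, y, z in mm, then the turn about the world's z in degrees, then the finger opening in mm, from 0 to 85.4. A call has 1 to 8 rows; each row shifts and turns the commanded pose from where the row before left it; what a row does not reach is not made up. A row lasts 1/8 s, in which the tool goes at most 62.5 mm and 10.7 degrees, less where a joint would pass 70% of its speed; a pose out of reach is approached as far as the arm can. A call with a gripper value outside its range is refused whole. The fingers move at their own pace and stop on an object; the grip force is fixed at half the most. Time passes only in rows, so rows that do not move let the fingers close. It gives the time, the measured TCP pose, the force and the opening at its end, in the units of the state.
- monitor.get_obs(): the state, without advancing time (a new reading comes with each control period).
- imaging.camera(name): name is "scene" or "top" or "wrist"; returns a dict with "img" (420x560x3 uint8, red, green, blue), "vfov" (degrees; the focal length in pixels is half the picture's height over the tangent of half this angle, whatever the lens; pixels are square), "cx", "cy" (the principal point, pixels), "distortion" ([k1, k2, p1, p2, k3] as OpenCV has them; the pictures are not rectified), "origin" and "orientation" of the camera in the world. Camera axes: x right, y down, z forward; pixel columns grow to the right and rows downward; lengths in m; the calibration is good to about 2 mm. A picture is of the moment at which its call begins. There is no depth.
- order.hand_in(): hands the job in, once; it reports no verdict.
Trained networks look in the newest picture that a camera, given by its name, has taken for a name from the list of things; names that differ only in an ending like _2 or _b are one class to them, and where a whole thing is asked for, a point or a joint stands for the part that bears it (a point fixed in the world has none). Each returns a list of dicts, best first, with "confidence" (0 to 1); they miss things now and then, are a little off and sometimes report something else, mostly with a low value. They report only what shows in the picture. A call takes as long as a camera call.
- spotter.recognise(camera, thing): "at" ([x, y, z] in m, in the coordinates of the camera as it stood for that picture, good to about 4 mm: the middle of the surface that is visible of it).
- spotter.tip_of(camera, thing): "at" ([x, y, z] in m, in the coordinates of the camera as it stood for that picture, good to about 4 mm: a listed point, or the origin of a listed thing).
The state is a dict: "time_s": time; "q": joint angles; "dq": joint speeds; "joint_efforts": joint torques, N m; "eef_pos": TCP position; "eef_rot": TCP orientation; "wrist_force": force on the tool from outside, world axes, zero at the start; "torque": the same for the moment, N m; "opening": opening from 0.0 (shut) to 1.0 (fully open).
Only numpy, scipy, OpenCV 4.12 (cv2) and the standard library are available. Lean on these libraries where they do the work, as an engineer would, in place of code of your own. Each camera call takes 0.05 s, during which the arm holds its last target. There are 200 camera calls.

## Working session

There is one attempt and no reset: what is moved stays moved. The work goes in short steps, Python scripts to look and compute and a shell command to move; the robot and the scene stay as the last step left them, time stands still between calls to the robot, and variables do not carry over. Pictures are saved under pics/ and viewed, about 8 in all and at most 12, crops included, and the job is handed in when it is done.

```bash
mkdir -p pics
cat > h.py <<'E'
import numpy as np, cv2
from scipy.spatial.transform import Rotation as R
from bench import monitor, imaging, order, spotter, ctrl
def rot(q): return R.from_quat([q[1],q[2],q[3],q[0]]).as_matrix()
def K(c):
    f=c['img'].shape[0]/2/np.tan(np.radians(c['vfov'])/2)
    return np.array([[f,0,c['cx']],[0,f,c['cy']],[0,0,1]])
def pose(c): return np.array(c['origin']), rot(c['orientation'])
def toworld(c,p): o,r=pose(c); return o+r@np.array(p)
def ray(c,u,v,z):
    o,r=pose(c); n=cv2.undistortPoints(np.array([[[u,v]]],float),K(c),np.array(c['distortion'],float))[0,0]
    d=r@np.array([n[0],n[1],1]); return o+d*(z-o[2])/d[2]
def proj(c,P):
    o,r=pose(c); p=(np.atleast_2d(P)-o)@r
    return cv2.projectPoints(p,np.zeros(3),np.zeros(3),K(c),np.array(c['distortion'],float))[0][:,0]
def save(c,n,crop=None,s=1):
    im=c['img'][:,:,::-1]
    if crop: a,b,d,e=crop; im=im[b:e,a:d]
    cv2.imwrite('pics/'+n+'.png',cv2.resize(im,None,fx=s,fy=s,interpolation=cv2.INTER_CUBIC))
def st():
    o=monitor.get_obs(); print('t',round(o['time_s'],2),'tcp',np.round(np.array(o['eef_pos'])*1e3,1),'rpy',np.round(R.from_matrix(rot(o['eef_rot'])).as_euler('xyz',degrees=True),1),'F',np.round(o['wrist_force'],1),'op',round(o['opening'],3))
E
python3 - <<'E'
from h import *
st(); print(ctrl.tcp_to_grasp)
cs={}
for n in ['scene','top','wrist']:
    c=imaging.camera(n); cs[n]=c; print(n,np.round(c['origin'],3),c['vfov'],np.round(pose(c)[1][:,2],2))
    for t in ['jig','jig_hole','jig_hinge','keeper_arm','pin','pin_block','plug_yellow','plug_green','solder_reel']:
        for f in (spotter.recognise,spotter.tip_of):
            try: r=f(n,t)
            except Exception as e: print(t,f.__name__,e); continue
            for d in r[:2]: print(' ',t,f.__name__[:3],round(d['confidence'],2),np.round(toworld(c,d['at'])*1e3))
top=np.hstack([cs['top']['img'],cs['scene']['img']])[:,:,::-1]
save(cs['top'],'top',s=1.4); save(cs['scene'],'scene',s=1.4)
E
```

```text
t 0.0 tcp [ 163.7 -550.6  230.4] rpy [-179.9   -0.    16.5] F [ 0.5 -0.3 -0.2] op 0.998
0.0187
scene [0.064 0.442 0.738] 46.76276857141906 [ 0.48 -0.39 -0.79]
  jig cal 0.86 [523. 105.  31.]
  jig cal 0.53 [384. 123.  18.]
  jig cal 0.6 [544.  62.   2.]
  jig_hole cal 0.88 [525. 107.  32.]
  jig_hole cal 0.63 [431. 289.  48.]
  jig_hole cal 0.8 [547.  62.  62.]
  jig_hinge cal 0.74 [522. 108.  33.]
  jig_hinge cal 0.92 [535. 166.  50.]
  jig_hinge cal 0.74 [549.  64.  63.]
  keeper_arm cal 0.76 [501.  86.  50.]
  keeper_arm cal 0.49 [385. 120.  18.]
keeper_arm call it knows: jig, jig_hinge, jig_hole, pin, pin_block, plug_green, plug_yellow, solder_reel
  pin cal 0.64 [437. 281.  67.]
  pin cal 0.52 [444. 280.  46.]
  pin_block cal 0.98 [431. 289.  47.]
  pin_block cal 0.63 [438. 283.  65.]
  pin_block cal 0.6 [448. 281.   4.]
  plug_yellow cal 0.68 [518. -77.  14.]
  plug_yellow cal 0.62 [390. 115.   1.]
  plug_yellow cal 0.52 [526. -85.   1.]
  plug_green cal 0.76 [385. 120.  17.]
  plug_green cal 0.7 [390. 114.  -0.]
  solder_reel cal 0.57 [438. -37.  35.]
  solder_reel cal 0.52 [4
[... 482 characters left out ...]
eeper_arm call it knows: jig, jig_hinge, jig_hole, pin, pin_block, plug_green, plug_yellow, solder_reel
  pin cal 0.67 [448. 276.  46.]
  pin_block cal 0.63 [443. 271.  42.]
  pin_block cal 0.63 [446. 280.  -2.]
  plug_yellow cal 0.53 [520. -85.  19.]
  plug_yellow cal 0.38 [531. 103.  22.]
  plug_yellow cal 0.87 [526. -86.   2.]
  plug_green cal 0.68 [389. 119.  17.]
  plug_green cal 0.88 [391. 117.   1.]
  plug_green cal 0.55 [543.  60.  -2.]
  solder_reel cal 0.56 [447. -49.  35.]
  solder_reel cal 0.95 [444. -51.  -2.]
wrist [ 0.227 -0.533  0.374] 66.00738373800166 [-0.25 -0.07 -0.97]
keeper_arm call it knows: jig, jig_hinge, jig_hole, pin, pin_block, plug_green, plug_yellow, solder_reel
```

View pics/top.png

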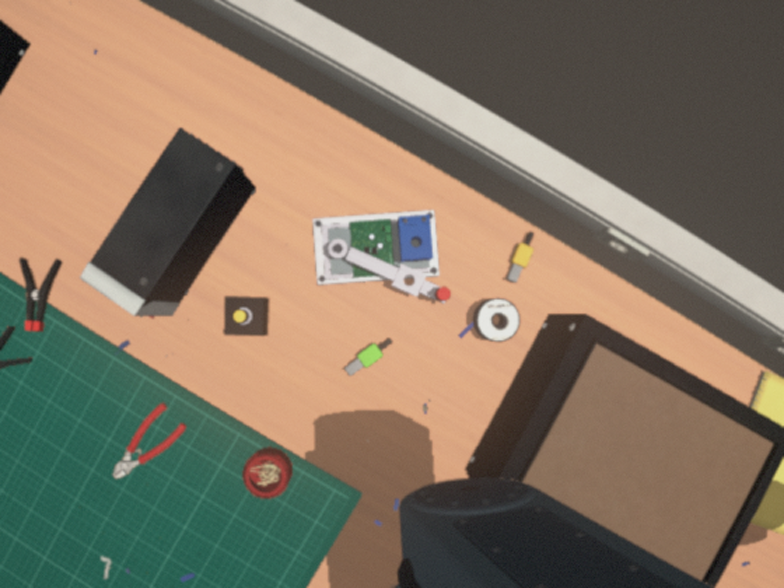

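View pics/scene.png

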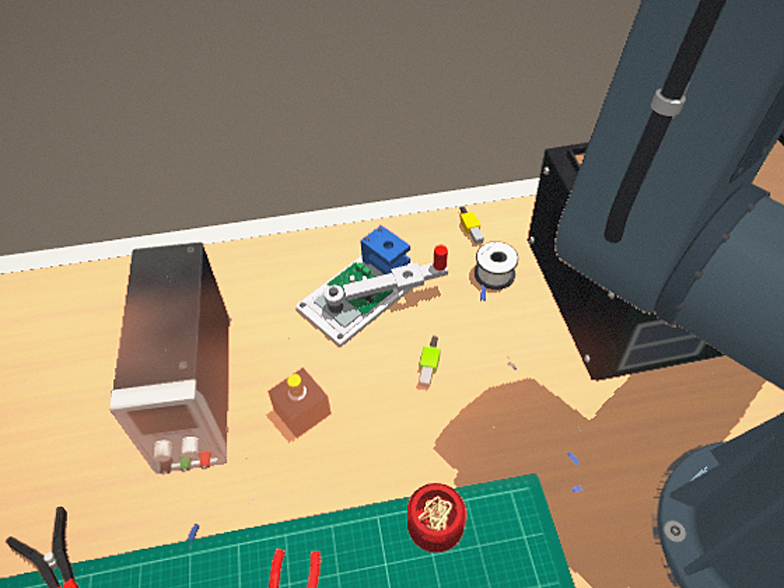

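The top view shows the hole at about (416,241), hinge bolt (338,248), knob (443,294) and pin head (239,316) in the 1.4x picture. The arm is swung out and the jig axes lie nearly along the world's. Next I'll refine these from pixels.

Run:
```python
from h import *
c=imaging.camera('top'); 
for n,u,v,z in [('hole',416,241,.06),('hinge',338,248,.054),('eye',410,280,.048),('knob',443,294,.082),('pin',239,316,.075),('y1',432,211,.01),('y2',314,219,.01),('y3',319,283,.01),('y4',440,276,.01),
  ('b1',224,298,.045),('b2',267,298,.045),('b3',267,335,.045),('b4',224,335,.045)]:
    print(n,np.round(ray(c,u/1.4,v/1.4,z)*1e3,1))
for n in('top','scene'):
    c=imaging.camera(n)
    hsv=cv2.cvtColor(c['img'],cv2.COLOR_RGB2HSV)
    for nm,m,z in [('red',((hsv[...,0]<8)|(hsv[...,0]>172))&(hsv[...,1]>150)&(hsv[...,2]>90),.082),('yellow',(abs(hsv[...,0].astype(int)-28)<5)&(hsv[...,1]>130)&(hsv[...,2]>100),.075),('blue',(abs(hsv[...,0].astype(int)-112)<10)&(hsv[...,1]>130),.06)]:
        k,l,s,ce=cv2.connectedComponentsWithStats(m.astype(np.uint8))
        for i in range(1,k):
            if s[i,4]>25: print(n,nm,s[i],np.round(ce[i],1),np.round(ray(c,*ce[i],z)*1e3,1))
save(c,'jig_scene',(190,140,390,320),3.9)
c=imaging.camera('top');save(c,'jig_top',(150,140,340,250),4)
```

```text
hole [542.2  58.4  60. ]
hinge [533.1 157.5  54. ]
eye [493.2  65.2  48. ]
knob [474.4  26.1  82. ]
pin [445.7 278.9  75. ]
y1 [588.5  33.7  10. ]
y2 [576.2 192.3  10. ]
y3 [490.3 184.7  10. ]
y4 [500.8  22.7  10. ]
b1 [468.7 304.4  45. ]
b2 [469.  248.7  45. ]
b3 [421.5 248.3  45. ]
b4 [421.1 303.9  45. ]
top red [312 206   9   8  50] [316.3 209.5] [475.3  26.3  82. ]
top red [ 18 229  13   7  79] [ 23.6 232.1] [431.9 543.1  82. ]
top red [ 92 289  26  33 147] [103.5 304.4] [307.8 395.3  82. ]
top red [100 304  32  26 136] [115.7 317.6] [285.4 373.7  82. ]
top red [175 326  30  29 240] [190.1 338.9] [250.4 243.4  82. ]
top yellow [368 176  12  13  84] [373.7 182. ] [524.7 -76.   75. ]
top yellow [168 222   8   8  43] [171.2 225.4] [446.3 278.1  75. ]
scene red [310 175  10  18 152] [314.2 183.5] [464.3  36.5  82. ]
scene red [142 322   9  12  80] [146.1 327.1] [426.2 403.8  82. ]
scene red [ 291  345   42   49 1126] [311.  368.9] [225.3 267.1  82. ]
scene red [192 392  11  28 192] [196.8 405.9] [288.  410.7  82. ]
scene red [219 394  10  26 165] [224.1 406.6] [263.9 384.7  82. ]
scene red [ 45 413  11   7  52] [ 49.8 416.8] [402.1 557.4  82. ]
scene yellow [330 151  13  12 102] [335.8 156.6] [490.3 -43.8  75. ]
scene yellow [206 267   9   9  62] [209.8 271.2] [444.9 279.8  75. ]
scene blue [258 161  35  35 769] [274.5 178.8] [535.4  70.2  60. ]
scene blue [135 375   7  10  27] [138.4 379.1] [378.7 450.   60. ]
```

View pics/jig_top.png

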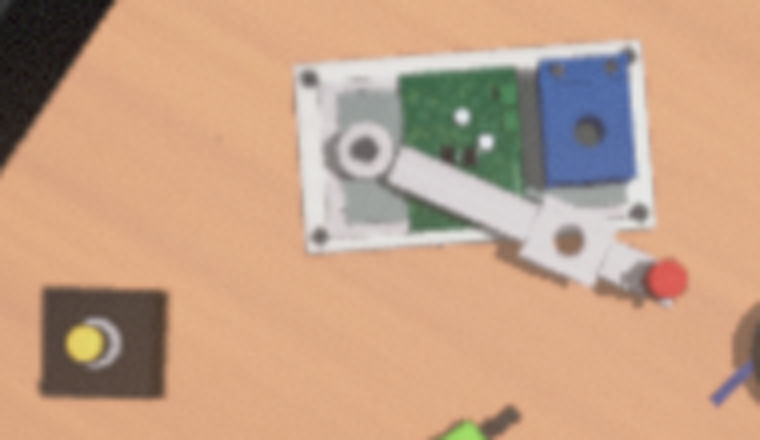

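The crop shows the hole at (589,130), hinge (365,149), knob (667,280) and pin head (85,343). The jig is yawed about 5° and the arm is roughly 0.5 rad out. I'll lift and travel to above the knob, with the jaws tangential.

```bash
python3 -m pendant '[[[0,0,50,0,60],[0,0,50,0,60],[20,36,0,3,60],[20,36,0,3,60],[20,36,0,3,60],[20,36,0,3,60],[20,36,0,3,60],[20,36,0,3,60]]]'; python3 -m pendant '[[[20,36,0,3,60],[20,36,0,3,60],[20,36,0,3,60],[20,36,0,3,60],[20,36,0,3,60],[20,36,0,3,60],[20,36,0,3,60],[20,36,0,3,60]]]'; python3 -m pendant '[[[10,36,0,2,60],[0,37,0,0,60],[0,0,-50,0,50],[0,0,-50,0,50],[0,0,0,0,50],[0,0,0,0,50]]]'; python3 -c "from h import *; st()"
```

```text
time_s: 3.9
eef_pos: [0.2842, -0.334, 0.3314]
eef_rot: [0.0, 0.955, 0.298, 0.0]
wrist_force: [-0.2, -0.9, -0.8]
opening: 0.704
time_s: 4.9
eef_pos: [0.4443, -0.0459, 0.3315]
eef_rot: [0.0, 0.872, 0.49, 0.0]
wrist_force: [0.2, -0.6, -0.2]
opening: 0.701
time_s: 5.65
eef_pos: [0.4548, 0.0255, 0.2332]
eef_rot: [0.001, 0.864, 0.504, 0.001]
wrist_force: [-0.4, -0.3, 0.4]
opening: 0.588
t 5.65 tcp [454.8  25.5 233.2] rpy [179.9  -0.   60.5] F [-0.4 -0.3  0.4] op 0.588
```

Run:
```python
from h import *
c=imaging.camera('wrist'); save(c,'w1',s=1.4); np.save('w1.npy',c,allow_pickle=True)
t=imaging.camera('top')
for n,P in [('knobtop',[.475,.0262,.082]),('hole',[.542,.0584,.06]),('hinge',[.533,.1575,.054])]: print(n,proj(c,P)*1.4)
```

```text
knobtop [[416.03917065 253.33551787]]
hole [[478.76898131 157.93068919]]
hinge [[394.77158128  25.62997928]]
```

View pics/w1.png

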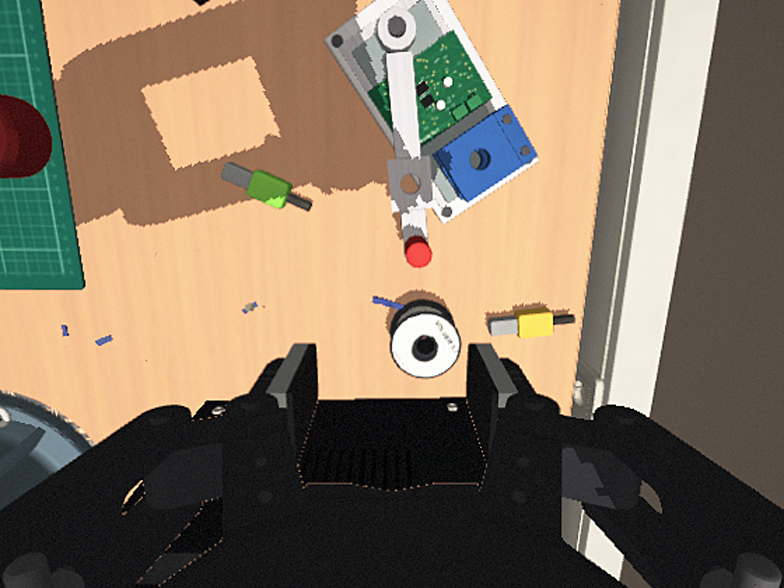

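The wrist view puts the knob at (418,253) and the hole at (480,159), within 2 px of prediction. I'll descend around the knob.

```bash
python3 -m pendant '[[[20.5,0.8,0,5,44],[0,0,-40,0,40],[0,0,-40,0,40],[0,0,-40,0,40],[0,0,-30,0,40],[0,0,-18,0,40],[0,0,-13,0,40],[0,0,0,0,40]]]'; python3 -c "from h import *; st()"
```

```text
time_s: 6.75
eef_pos: [0.4747, 0.0264, 0.0505]
eef_rot: [0.0, 0.841, 0.541, 0.0]
wrist_force: [0.8, -0.9, -0.6]
opening: 0.47
t 6.75 tcp [474.7  26.4  50.5] rpy [180.   -0.   65.5] F [ 0.8 -0.9 -0.6] op 0.47
```

```bash
python3 -m pendant '[[[0,0,2,0,24],[0,0,0,0,24],[0,0,0,0,24]]]'; python3 -m pendant '[[[5.7,-2.2,0,2.5,24],[5.7,-2.3,0,2.5,24],[6,-1.8,0,2.5,24],[6.1,-1.8,0,2.5,24],[6.1,-1.2,0,2.5,24],[6.2,-1.3,0,2.5,24],[6.2,-0.7,0,2.5,24],[6.3,-0.7,0,2.5,24]]]';python3 -m pendant '[[[5,-0.2,0,2,24],[3,-0.2,0,1,24],[0,0,0,0,24]]]'
python3 - <<'E'
from h import *
st()
c=imaging.camera('wrist'); save(c,'w2',s=1.4)
t=imaging.camera('top');hsv=cv2.cvtColor(t['img'],cv2.COLOR_RGB2HSV);m=((hsv[...,0]<8)|(hsv[...,0]>172))&(hsv[...,1]>150)&(hsv[...,2]>90)
k,l,s,ce=cv2.connectedComponentsWithStats(m.astype(np.uint8)); print([(s[i],ray(t,*ce[i],.082)) for i in range(1,k) if 290<ce[i][0]<340 and 150<ce[i][1]<230])
E
```

```text
time_s: 7.12
eef_pos: [0.4747, 0.0265, 0.0529]
eef_rot: [0.0, 0.841, 0.541, 0.0]
wrist_force: [0.0, 0.6, -0.1]
opening: 0.279
time_s: 8.12
eef_pos: [0.5223, 0.0146, 0.0523]
eef_rot: [-0.0, 0.734, 0.68, -0.0]
wrist_force: [-1.8, -0.9, 1.6]
opening: 0.283
time_s: 8.5
eef_pos: [0.5308, 0.0142, 0.0523]
eef_rot: [0.0, 0.716, 0.698, 0.0]
wrist_force: [1.0, 0.3, 0.1]
opening: 0.278
t 8.5 tcp [530.8  14.2  52.3] rpy [180.   -0.   88.5] F [1.  0.3 0.1] op 0.278
[]
```

View pics/w2.png

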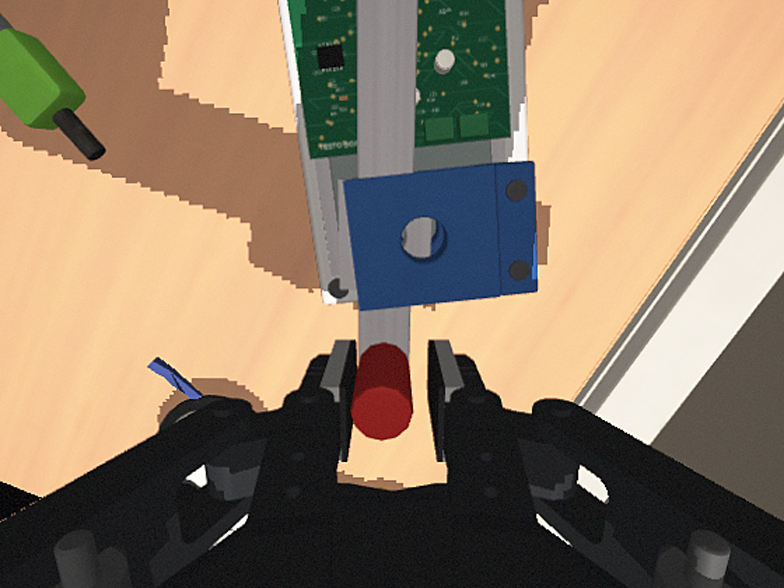

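The knob sits against the left finger at (380,390), and the arm is most of the way into the yoke, whose hole is at (424,238). I'll creep it to the stop.

```bash
python3 - <<'E'
from h import *
c=imaging.camera('wrist'); print(np.round(ray(c,(424.5)/1.4-.5,(238.5)/1.4-.5,.06)*1e3,1))
E
python3 -m pendant '[[[4,0.1,0,2,24],[4,0.3,0,1.5,24],[3,0.3,0,1,24],[2,0.2,0,0.5,24],[0,0,0,0,24]]]'
python3 -m pendant '[[[1,0.1,0,0,24],[1,0.1,0,0,24],[0,0,0,0,24]]]';python3 -m pendant '[[[1,0.1,0,0,24],[0,0,0,0,24]]]';python3 -m pendant '[[[1,0.1,0,0,24],[0,0,0,0,24]]]'
```

```text
[542.1  58.3  60. ]
time_s: 9.28
eef_pos: [0.5439, 0.0152, 0.0523]
eef_rot: [0.0, 0.685, 0.729, 0.0]
wrist_force: [-0.7, -0.3, -0.5]
opening: 0.285
time_s: 9.65
eef_pos: [0.5457, 0.0153, 0.0523]
eef_rot: [0.0, 0.685, 0.729, 0.0]
wrist_force: [-0.9, -0.9, -0.5]
opening: 0.282
time_s: 9.9
eef_pos: [0.5467, 0.0154, 0.0523]
eef_rot: [0.0, 0.685, 0.729, 0.0]
wrist_force: [-1.0, -1.7, -0.2]
opening: 0.283
time_s: 10.15
eef_pos: [0.5477, 0.0155, 0.0522]
eef_rot: [0.0, 0.685, 0.729, 0.0]
wrist_force: [-1.4, -1.0, -0.5]
opening: 0.282
```

Hole measured again at (542.1, 58.3), which agrees with the earlier value. No stop felt yet, so I'll keep creeping.

```bash
python3 -m pendant '[[[1,0.1,0,0,24],[0,0,0,0,24]]]';python3 -m pendant '[[[0.7,0,0,0,24],[0,0,0,0,24]]]';python3 -m pendant '[[[0.7,0,0,0,24],[0,0,0,0,24]]]'
python3 - <<'E'
from h import *
c=imaging.camera('wrist'); save(c,'w3',(160,80,480,320),2.4)
E
```

```text
time_s: 10.4
eef_pos: [0.5482, 0.0156, 0.0522]
eef_rot: [-0.0, 0.685, 0.729, -0.0]
wrist_force: [-4.0, -1.0, 1.0]
opening: 0.279
time_s: 10.65
eef_pos: [0.5483, 0.0156, 0.0521]
eef_rot: [-0.001, 0.685, 0.729, -0.001]
wrist_force: [-6.2, -1.9, 5.0]
opening: 0.28
time_s: 10.9
eef_pos: [0.5483, 0.0156, 0.0521]
eef_rot: [-0.001, 0.685, 0.729, -0.001]
wrist_force: [-8.1, -2.3, 6.6]
opening: 0.281
```

View pics/w3.png

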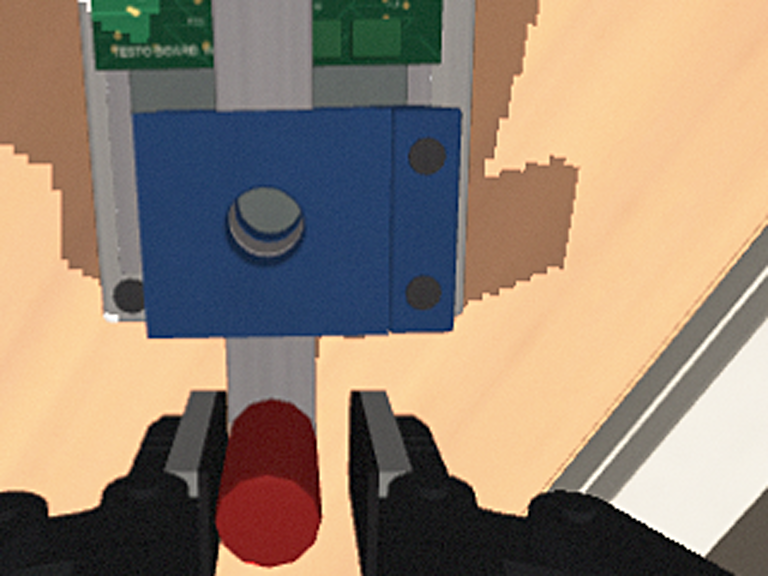

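The stop was felt at TCP x≈548.3 (8 N), and the plate shows cleanly through the aligned holes, with the rim centred at crop (265,221). I'll back off, lift and go to the pin.

```bash
python3 - <<'E'
from h import *
c=imaging.camera('wrist')
for u,v in [(265,221),(229,221),(302,221)]: print(np.round(ray(c,160+(u+.5)/2.4-.5,80+(v+.5)/2.4-.5,.06)*1e3,1))
E
python3 -m pendant '[[[-2.5,-0.2,0,0,24],[-1.5,-0.2,0,0,26],[0,0,0,0,26],[0,0,30,0,26],[0,0,40,0,26],[0,0,40,0,40],[0,0,20,0,50],[0,0,0,0,50]]]'
python3 -m pendant '[[[-12,33,0,0,50],[-12,33,0,0,50],[-12,33,0,0,50],[-12,33,0,0,50],[-12,33,0,0,50],[-12,33,0,0,50],[-12,33,0,0,50],[-14,0,0,0,50]]]'
python3 - <<'E'
from h import *
st()
t=imaging.camera('top');save(t,'t2',(220,130,360,240),5)
c=imaging.camera('wrist'); save(c,'w4',s=1.4); print(proj(c,[[.446,.2785,.075],[.446,.2785,.049]])*1.4)
E
```

```text
[542.2  58.7  60. ]
[535.9  58.3  60. ]
[548.7  59.1  60. ]
time_s: 12.0
eef_pos: [0.5475, 0.0151, 0.1843]
eef_rot: [0.002, 0.685, 0.729, 0.001]
wrist_force: [0.2, 0.3, -0.3]
opening: 0.587
time_s: 13.0
eef_pos: [0.4466, 0.2476, 0.1807]
eef_rot: [-0.001, 0.684, 0.73, -0.001]
wrist_force: [0.6, -1.0, -0.5]
opening: 0.583
t 13.0 tcp [446.6 247.6 180.7] rpy [-179.9    0.    93.7] F [ 0.6 -1.  -0.5] op 0.583
[[397.04079055 229.43138493]
 [396.69252455 223.71452063]]
```

View pics/w4.png

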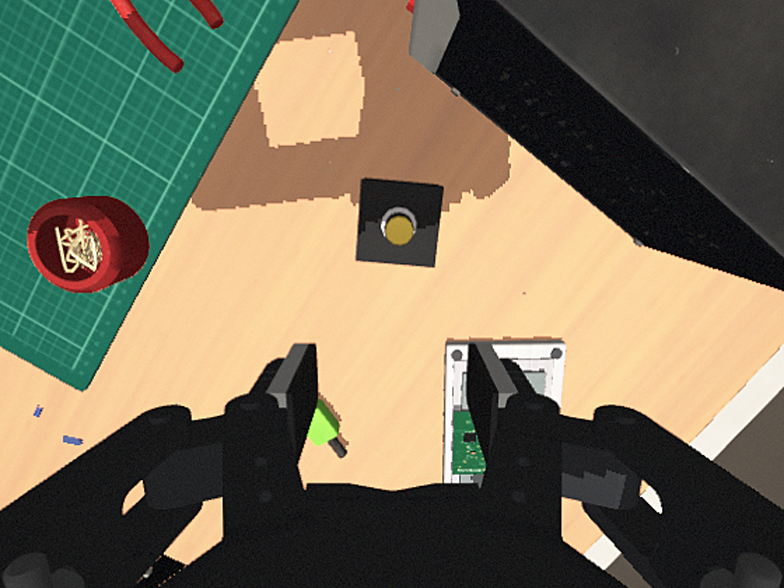

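View pics/t2.png

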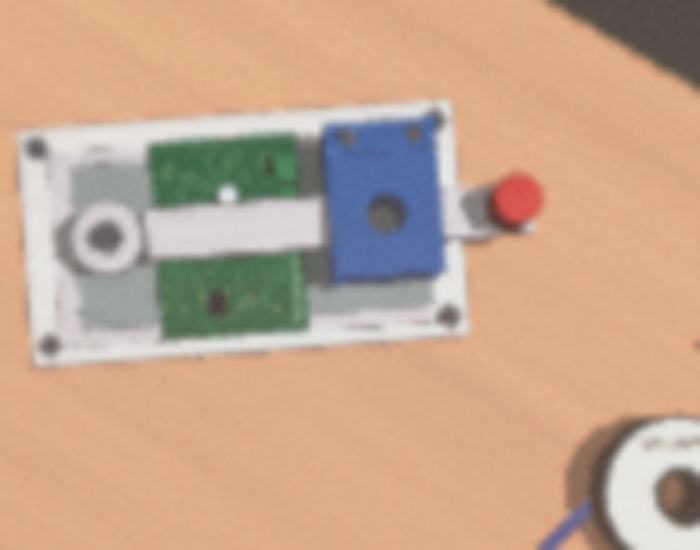

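The arm is home in both views. In the wrist view the pin head is at (399,229), within 2 px of prediction. Before descending I'll check the power supply's height.

```bash
python3 - <<'E'
from h import *
c=imaging.camera('scene'); b=ray(c,227/1.4,465/1.4,0); print(np.round(b*1e3))
for h in (.06,.08,.1,.12,.14,.16,.18): print(h,proj(c,[b[0],b[1],h])[0]*1.4)
E
python3 -m pendant '[[[0.4,15,0,0,40],[0,15.9,0,0,40],[0,0,0,0,40]]]'
```

```text
[447. 384.   0.]
0.06 [215.28781034 441.81541059]
0.08 [211.03921749 433.42380222]
0.1 [206.59850573 424.66328541]
0.12 [201.95204174 415.50839403]
0.14 [197.08484331 405.93120488]
0.16 [191.98040518 395.90102712]
0.18 [186.62049677 385.38404245]
time_s: 13.52
eef_pos: [0.4487, 0.2781, 0.1823]
eef_rot: [-0.0, 0.684, 0.729, 0.0]
wrist_force: [0.8, 0.3, -0.1]
opening: 0.47
```

The supply is about 175 mm tall and close to the camera side. I'll turn the hand +35° so the camera swings away from it, then descend.

```bash
python3 -m pendant '[[[-1.6,0.4,0,9,40],[0,0,0,9,40],[0,0,0,9,40],[0,0,0,8,40],[0,0,-30,0,40],[0,0,-20,0,40],[0,0,0,0,40],[0,0,0,0,40]]]'
python3 - <<'E'
from h import *
st()
c=imaging.camera('wrist'); save(c,'w5',s=1.4); print(proj(c,[[.447,.2785,.075],[.447,.2785,.049]])*1.4)
h=cv2.cvtColor(c['img'],cv2.COLOR_RGB2HSV);m=(abs(h[...,0].astype(int)-28)<6)&(h[...,1]>130)&(h[...,2]>60)
k,l,s,ce=cv2.connectedComponentsWithStats(m.astype(np.uint8)); print([(s[i],ce[i]*1.4,ray(c,*ce[i],.075)) for i in range(1,k) if s[i,4]>60])
E
```

```text
time_s: 14.52
eef_pos: [0.4474, 0.2777, 0.1331]
eef_rot: [0.0, 0.434, 0.901, 0.0]
wrist_force: [-0.0, 1.5, 0.0]
opening: 0.466
t 14.53 tcp [447.4 277.7 133.1] rpy [179.9   0.  128.5] F [-0.   1.5  0. ] op 0.466
[[391.51960934 308.88486372]
 [391.44077238 293.75179534]]
[(array([268, 208,  23,  24, 214], dtype=int32), array([394.13925234, 308.94205607]), array([0.44796786, 0.27923586, 0.075     ]))]
```

View pics/w5.png

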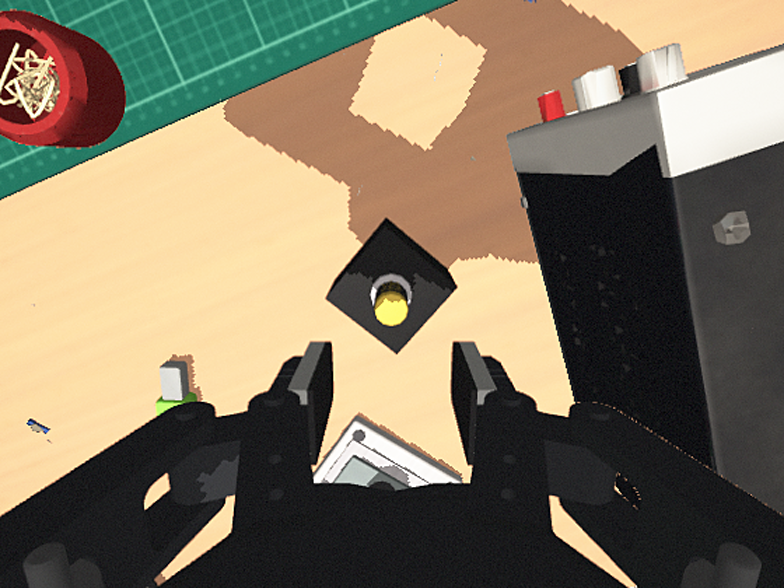

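The pin is at about (447.5, 279), well between the fingers, and the supply is clear to the right. I'll descend and grip.

```bash
python3 -m pendant '[[[0.2,1.1,-25,0,40],[0,0,-25,0,40],[0,0,-20,0,40],[0,0,-8,0,40],[0,0,-3,0,40],[0,0,0,0,30],[0,0,0,0,22],[0,0,0,0,20]]]'; python3 -m pendant '[[[0,0,0,0,12],[0,0,0,0,12],[0,0,0,0,12],[0,0,0,0,12]]]'
```

```text
time_s: 15.58
eef_pos: [0.4473, 0.2787, 0.0518]
eef_rot: [0.0, 0.434, 0.901, 0.0]
wrist_force: [-0.4, 0.1, 1.1]
opening: 0.237
time_s: 16.08
eef_pos: [0.4473, 0.2787, 0.0519]
eef_rot: [0.0, 0.434, 0.901, 0.0]
wrist_force: [-0.7, -0.4, 5.5]
opening: 0.16
```

```bash
python3 -m pendant '[[[0,0,0,0,10],[0,0,0,0,10]]]'; python3 -m pendant '[[[0,0,8,0,10],[0,0,12,0,10],[0,0,20,0,10],[0,0,20,0,10],[0,0,20,0,10],[0,0,0,0,10],[0,0,0,0,10]]]'
python3 - <<'E'
from h import *
c=imaging.camera('wrist'); save(c,'w6',(140,160,420,370),2.8)
E
```

```text
time_s: 16.32
eef_pos: [0.4473, 0.2787, 0.0519]
eef_rot: [0.0, 0.434, 0.901, 0.0]
wrist_force: [-1.7, -0.4, 5.8]
opening: 0.166
time_s: 17.2
eef_pos: [0.4466, 0.2785, 0.1309]
eef_rot: [-0.0, 0.434, 0.901, -0.0]
wrist_force: [0.9, -0.4, -0.6]
opening: 0.161
```

View pics/w6.png

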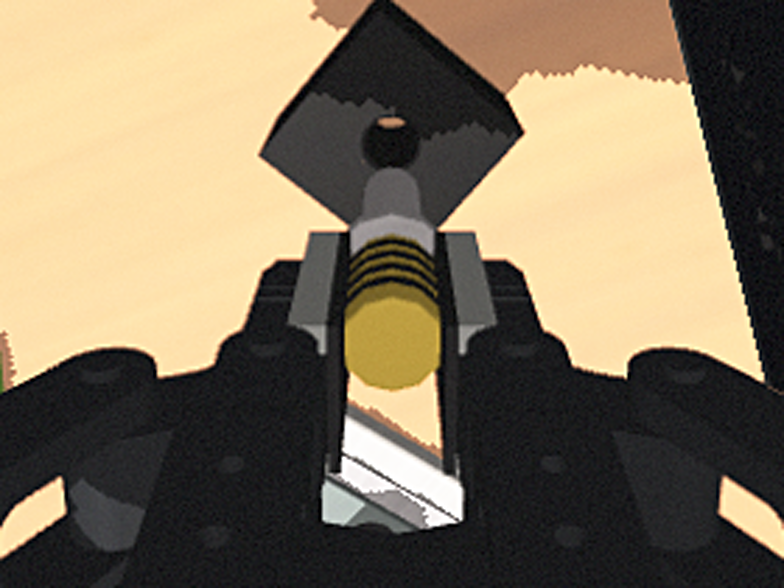

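The pin is held upright and centred between the pads, clear of its block. I'll carry it over the hole, turning back.

```bash
python3 -m pendant '[[[0,0,15,0,10],[13.6,-31.4,0,-5,10],[13.6,-31.4,0,-5,10],[13.6,-31.4,0,-5,10],[13.6,-31.4,0,-5,10],[13.6,-31.4,0,-5,10],[13.6,-31.4,0,-5,10],[13.6,-31.4,0,-5,10]]]'; python3 -m pendant '[[[0,0,-15,0,10],[0,0,-14,0,10],[0,0,0,0,10],[0,0,0,0,10]]]'
python3 - <<'E'
from h import *
st(); o=np.array(monitor.get_obs()['eef_pos'])
c=imaging.camera('wrist'); save(c,'w7',(140,100,420,310),2.8)
f=lambda P:np.round((proj(c,P)[0]-[140,100]+.5)*2.8-.5,0)
print('hole',f([.5422,.0585,.06]))
for d in (.0231,-.0029,-.0069,-.0469): print(d,f(o+[0,0,d]), [f(o+[s*r,0,d])[0] for s,r in((-1,.008),(1,.008),(-1,.006),(1,.006))])
E
```

```text
time_s: 18.25
eef_pos: [0.5427, 0.0577, 0.1468]
eef_rot: [0.0, 0.686, 0.728, 0.0]
wrist_force: [-0.0, 0.6, -1.4]
opening: 0.165
time_s: 18.75
eef_pos: [0.5419, 0.0596, 0.1172]
eef_rot: [-0.0, 0.684, 0.729, -0.0]
wrist_force: [0.1, -0.0, -0.5]
opening: 0.165
t 18.75 tcp [541.9  59.6 117.2] rpy [-180.    -0.    93.6] F [ 0.1 -0.  -0.5] op 0.165
hole [391. 349.]
0.0231 [388. 514.] [np.float64(333.0), np.float64(443.0), np.float64(347.0), np.float64(429.0)]
-0.0029 [389. 441.] [np.float64(343.0), np.float64(435.0), np.float64(354.0), np.float64(423.0)]
-0.0069 [389. 432.] [np.float64(344.0), np.float64(434.0), np.float64(355.0), np.float64(422.0)]
-0.0469 [389. 359.] [np.float64(353.0), np.float64(426.0), np.float64(362.0), np.float64(417.0)]
```

View pics/w7.png

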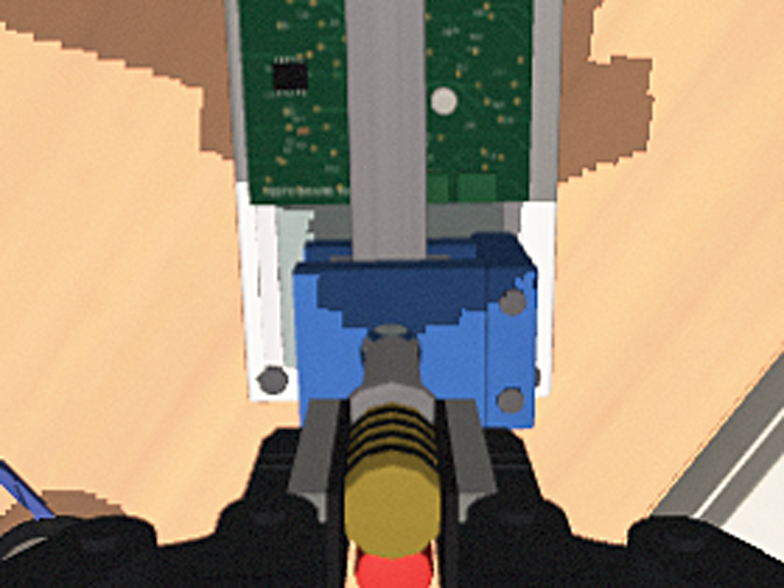

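The pin hangs straight with its tip at about (391,338), right over the hole, centred near (390,350). A small y correction, then a gentle descent.

```bash
python3 -m pendant '[[[-0.2,-1.3,-4,0,10],[0,0,-4,0,10],[0,0,0,0,10],[0,0,0,0,10]]]'; python3 -m pendant '[[[0,0,-1,0,10],[0,0,-1,0,10],[0,0,-1,0,10],[0,0,0,0,10]]]'; python3 -m pendant '[[[0,0,-1,0,10],[0,0,-1,0,10],[0,0,0,0,10]]]'
```

```text
time_s: 19.3
eef_pos: [0.542, 0.0575, 0.1093]
eef_rot: [-0.0, 0.685, 0.729, -0.0]
wrist_force: [0.7, 0.4, -0.7]
opening: 0.165
time_s: 19.8
eef_pos: [0.5419, 0.0575, 0.1062]
eef_rot: [-0.0, 0.685, 0.729, -0.0]
wrist_force: [-0.2, -0.5, -0.9]
opening: 0.162
time_s: 20.18
eef_pos: [0.5419, 0.0575, 0.1042]
eef_rot: [-0.0, 0.685, 0.729, -0.0]
wrist_force: [0.6, 1.5, -0.9]
opening: 0.165
```

No contact at tip z≈57.3, so the pin is entering the hole. I'll continue gently with a small y correction.

```bash
python3 -m pendant '[[[0,0.5,-1,0,10],[0,0,-1,0,10],[0,0,-1,0,10],[0,0,0,0,10]]]'; python3 -m pendant '[[[0,0,-1.5,0,10],[0,0,-1.5,0,10],[0,0,-1,0,10],[0,0,0,0,10]]]'; python3 -m pendant '[[[0,0,-1,0,10],[0,0,-1,0,10],[0,0,-1,0,10],[0,0,0,0,10]]]'
```

```text
time_s: 20.68
eef_pos: [0.5419, 0.058, 0.1011]
eef_rot: [-0.0, 0.685, 0.729, -0.0]
wrist_force: [0.3, 0.2, -0.7]
opening: 0.163
time_s: 21.18
eef_pos: [0.5419, 0.058, 0.0971]
eef_rot: [-0.0, 0.685, 0.729, -0.0]
wrist_force: [0.7, 0.8, -0.1]
opening: 0.162
time_s: 21.68
eef_pos: [0.5419, 0.058, 0.0942]
eef_rot: [-0.0, 0.685, 0.729, -0.0]
wrist_force: [-0.6, 0.2, -1.6]
opening: 0.162
```

```bash
python3 -m pendant '[[[0,0,-1.5,0,10],[0,0,-1.5,0,10],[0,0,-1.5,0,10],[0,0,0,0,10]]]'; python3 -m pendant '[[[0,0,-1.5,0,10],[0,0,-1.5,0,10],[0,0,-1.5,0,10],[0,0,-1.5,0,10],[0,0,0,0,10]]]'; python3 -m pendant '[[[0,0,-1,0,10],[0,0,-1,0,10],[0,0,-1,0,10],[0,0,0,0,10]]]'; python3 -m pendant '[[[0,0,-1,0,10],[0,0,-1,0,10],[0,0,-1,0,10],[0,0,0,0,10]]]'
```

```text
time_s: 22.18
eef_pos: [0.5418, 0.058, 0.0896]
eef_rot: [-0.0, 0.685, 0.729, -0.0]
wrist_force: [-0.0, 0.3, -0.4]
opening: 0.162
time_s: 22.8
eef_pos: [0.5419, 0.058, 0.0836]
eef_rot: [-0.0, 0.685, 0.729, -0.0]
wrist_force: [-0.3, 0.1, -0.6]
opening: 0.161
time_s: 23.3
eef_pos: [0.5419, 0.058, 0.0807]
eef_rot: [-0.0, 0.685, 0.729, -0.0]
wrist_force: [0.1, 0.1, -1.0]
opening: 0.163
time_s: 23.8
eef_pos: [0.5419, 0.058, 0.0777]
eef_rot: [-0.0, 0.685, 0.729, -0.0]
wrist_force: [-0.5, -0.2, -0.2]
opening: 0.159
```

The pin is into the lower ear with no contact. On to the seat.

```bash
python3 -m pendant '[[[0,0,-2,0,10],[0,0,-2,0,10],[0,0,-2,0,10],[0,0,-1.5,0,10],[0,0,0,0,10]]]'; python3 -m pendant '[[[0,0,-1,0,10],[0,0,-1,0,10],[0,0,0,0,10]]]';python3 -m pendant '[[[0,0,-0.7,0,10],[0,0,0,0,10]]]'; python3 -m pendant '[[[0,0,-0.7,0,10],[0,0,0,0,10]]]'
```

```text
time_s: 24.42
eef_pos: [0.5419, 0.058, 0.0701]
eef_rot: [-0.0, 0.685, 0.729, -0.0]
wrist_force: [-0.0, -0.7, -0.2]
opening: 0.164
time_s: 24.8
eef_pos: [0.5419, 0.058, 0.0682]
eef_rot: [-0.0, 0.685, 0.729, -0.0]
wrist_force: [-0.1, -0.7, -0.6]
opening: 0.159
time_s: 25.05
eef_pos: [0.542, 0.058, 0.0676]
eef_rot: [-0.0, 0.685, 0.729, -0.0]
wrist_force: [-0.2, -0.4, -0.4]
opening: 0.164
time_s: 25.3
eef_pos: [0.542, 0.058, 0.0669]
eef_rot: [0.0, 0.685, 0.729, 0.0]
wrist_force: [-0.4, 0.6, -1.5]
opening: 0.166
```

```bash
python3 -m pendant '[[[0,0,-0.6,0,10],[0,0,0,0,10]]]';python3 -m pendant '[[[0,0,-0.6,0,10],[0,0,0,0,10]]]'; python3 -m pendant '[[[0,0,-0.6,0,10],[0,0,0,0,10]]]'
```

```text
time_s: 25.55
eef_pos: [0.5421, 0.058, 0.0669]
eef_rot: [0.0, 0.685, 0.729, 0.0]
wrist_force: [-1.8, 0.1, 4.8]
opening: 0.16
time_s: 25.8
eef_pos: [0.5421, 0.058, 0.0668]
eef_rot: [0.0, 0.685, 0.729, -0.0]
wrist_force: [-5.0, -0.3, 10.0]
opening: 0.163
time_s: 26.05
eef_pos: [0.5422, 0.058, 0.0668]
eef_rot: [0.0, 0.685, 0.729, -0.0]
wrist_force: [-6.7, 0.2, 14.2]
opening: 0.164
```

The collar seated at TCP z 66.9, exactly as predicted. I'll relieve the load, release and lift away.

```bash
python3 -m pendant '[[[0,0,1.6,0,10],[0,0,0,0,10],[0,0,0,0,20],[0,0,0,0,28],[0,0,0,0,36],[0,0,0,0,36],[0,0,0,0,36],[0,0,0,0,36]]]'; python3 -m pendant '[[[0,0,10,0,36],[0,0,20,0,36],[0,0,30,0,36],[0,0,30,0,36],[0,0,30,0,36],[-20,-30,10,0,36],[-20,-30,0,0,36],[0,0,0,0,36]]]'
python3 - <<'E'
from h import *
st()
c=imaging.camera('wrist'); t=imaging.camera('scene')
h=np.array([.5422,.0585,0])
# prediction: seated head top at z=.090
for n,k in(('wrist',c),('scene',t),('top',imaging.camera('top'))):
    hs=cv2.cvtColor(k['img'],cv2.COLOR_RGB2HSV);m=(abs(hs[...,0].astype(int)-28)<6)&(hs[...,1]>130)&(hs[...,2]>60)
    q,l,s,ce=cv2.connectedComponentsWithStats(m.astype(np.uint8))
    p=proj(k,h+[0,0,.09])[0]; print(n,'pred head top',p,[(s[i],np.round(ce[i],1)) for i in range(1,q) if s[i,4]>25 and np.linalg.norm(ce[i]-p)<40])
a=cv2.resize(c['img'][20:320,130:480],(560,480)); p=proj(t,h+[0,0,.07])[0].astype(int)
b=cv2.resize(t['img'][p[1]-40:p[1]+60,p[0]-25:p[0]+25],(240,480))
cv2.imwrite('pics/fin.png',np.hstack([a,b])[:,:,::-1])
E
```

```text
time_s: 27.05
eef_pos: [0.542, 0.058, 0.0667]
eef_rot: [-0.0, 0.685, 0.729, 0.0]
wrist_force: [-0.3, 0.5, 0.9]
opening: 0.423
time_s: 28.05
eef_pos: [0.5014, -0.0034, 0.1977]
eef_rot: [0.001, 0.686, 0.728, 0.0]
wrist_force: [-0.0, -0.7, -0.4]
opening: 0.422
t 28.05 tcp [501.4  -3.4 197.7] rpy [179.9   0.   93.4] F [-0.  -0.7 -0.4] op 0.422
wrist pred head top [337.82768642 126.8973759 ] [(array([328, 118,  18,  20, 130], dtype=int32), array([335.5, 126.4])), (array([341, 125,   8,  10,  26], dtype=int32), array([345.5, 129.8]))]
scene pred head top [276.39384623 162.59986176] [(array([272, 162,   9,  14,  87], dtype=int32), array([276.5, 168. ]))]
top pred head top [298.21900241 170.30651908] []
```

View pics/fin.png

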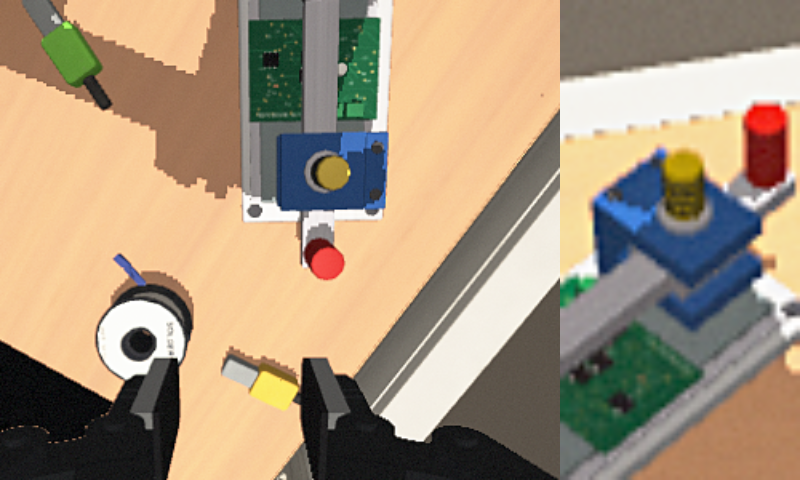

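The collar is flat on the yoke: its head is at (333,172) in the wrist half and (685,180) in the scene half. The arm is home, the plugs and reel are untouched, and the gripper is clear. Handing in.

```bash
python3 -c "
from h import *
print(order.hand_in()); st()"
```

```text
the job is handed in; nothing more can be done
None
the job is handed in; nothing more can be done
```

I swung the keeper arm home, put the pin through all three holes, let go and handed the job in at about 28 s of the 72 s allowed.

- **Keeper arm:** I pushed it by its red knob until I felt the stop at about 8 N. The wrist and top views then showed the eye in line with the ears' holes.
- **Pin:** It went down in steps of 2 mm or less, with no contact felt until the collar seated. That was at TCP z 66.9 mm, the height I had worked out for full seating. The final press reached about 14 N downward, the highest force I read, and I eased off before letting go.
- **Last checks:**
  - The wrist and scene views show the collar flat on the yoke and the head within about 2–3 px of where I predicted it.
  - The wrist force is near zero, and the gripper is open and clear.
  - Both plugs and the reel look undisturbed by eye; I did not measure them again.
- **Disagreed or failed:**
  - The grip read about 14 mm across instead of the listed 16 mm, but the pin had not slipped.
  - The colour check in the top view did not find the pin head, so that camera confirms nothing about the final seating.

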